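Snap the lid of a food pail shut all round

TASK

The blue lid has been laid on the white food pail, but its rim is not snapped on all the way round yet. Press round the rim from above with your fingertips, section by section, until all six sections have clicked fully down. Leave the pail standing where it is, without lifting, tipping or shoving it, and leave the other things on the bench alone.

Things in the scene. Friction and masses are not known exactly. Their poses are not given: they have to be found in the camera images.
- pail: white round 3-litre food pail with a blue snap lid, full, standing loose on the bench (1.3 to 2.2 kg). Origin at the centre of its foot, z up; +x points to the lid's small blue pull tab, the ears of the wire handle lie on +y and -y and the handle hangs down round the -x side. Foot 154 mm across, lid rim 199 mm across.
- lid_centre (a point): centre of the lid's sunken middle panel, 118 mm above the pail's foot, axes as the pail. The panel with its upright inner wall is 174 mm across; the wall's top lies 126 mm above the foot. Round it runs the raised rim, cut by slits into six equal sections of 60 degrees, rim0 to rim5, counted anticlockwise from above; rim0 is centred on pail +x and has the pull tab.
- rim0_top (a point): middle of the flat top of rim section 0, on the centre line of the rim (93 mm from the pail's axis, 0 degrees round from pail +x); the top is 12.5 mm wide (radii 87 to 99 mm) and stands 137 mm above the pail's foot sprung up, 131 mm when shut.
- rim0 (a joint): travel of rim section 0 in metres: 0 sprung up, 0.006 fully shut; starts sprung up. Over-centre snap: it resists a downward push with about 8 N at first and less as it goes down; past about 3 mm it clicks to the bottom by itself and stays. Let go earlier, it springs back up. Pressing a shut section does no harm.
- rim1_top (a point): middle of the flat top of rim section 1, on the centre line of the rim (93 mm from the pail's axis, 60 degrees round from pail +x); the top is 12.5 mm wide (radii 87 to 99 mm) and stands 137 mm above the pail's foot sprung up, 131 mm when shut.
- rim1 (a joint): travel of rim section 1 in metres: 0 sprung up, 0.006 fully shut; starts either sprung up or already shut. Over-centre snap: it resists a downward push with about 8 N at first and less as it goes down; past about 3 mm it clicks to the bottom by itself and stays. Let go earlier, it springs back up. Pressing a shut section does no harm.
- rim2_top (a point): middle of the flat top of rim section 2, on the centre line of the rim (93 mm from the pail's axis, 120 degrees round from pail +x); the top is 12.5 mm wide (radii 87 to 99 mm) and stands 137 mm above the pail's foot sprung up, 131 mm when shut.
- rim2 (a joint): travel of rim section 2 in metres: 0 sprung up, 0.006 fully shut; starts sprung up. Over-centre snap: it resists a downward push with about 8 N at first and less as it goes down; past about 3 mm it clicks to the bottom by itself and stays. Let go earlier, it springs back up. Pressing a shut section does no harm.
- rim3_top (a point): middle of the flat top of rim section 3, on the centre line of the rim (93 mm from the pail's axis, 180 degrees round from pail +x); the top is 12.5 mm wide (radii 87 to 99 mm) and stands 137 mm above the pail's foot sprung up, 131 mm when shut.
- rim3 (a joint): travel of rim section 3 in metres: 0 sprung up, 0.006 fully shut; starts sprung up. Over-centre snap: it resists a downward push with about 8 N at first and less as it goes down; past about 3 mm it clicks to the bottom by itself and stays. Let go earlier, it springs back up. Pressing a shut section does no harm.
- rim4_top (a point): middle of the flat top of rim section 4, on the centre line of the rim (93 mm from the pail's axis, 240 degrees round from pail +x); the top is 12.5 mm wide (radii 87 to 99 mm) and stands 137 mm above the pail's foot sprung up, 131 mm when shut.
- rim4 (a joint): travel of rim section 4 in metres: 0 sprung up, 0.006 fully shut; starts either sprung up or already shut. Over-centre snap: it resists a downward push with about 8 N at first and less as it goes down; past about 3 mm it clicks to the bottom by itself and stays. Let go earlier, it springs back up. Pressing a shut section does no harm.
- rim5_top (a point): middle of the flat top of rim section 5, on the centre line of the rim (93 mm from the pail's axis, 300 degrees round from pail +x); the top is 12.5 mm wide (radii 87 to 99 mm) and stands 137 mm above the pail's foot sprung up, 131 mm when shut.
- rim5 (a joint): travel of rim section 5 in metres: 0 sprung up, 0.006 fully shut; starts sprung up. Over-centre snap: it resists a downward push with about 8 N at first and less as it goes down; past about 3 mm it clicks to the bottom by itself and stays. Let go earlier, it springs back up. Pressing a shut section does no harm.
- funnel: yellow plastic funnel standing mouth down, 94 mm across, 105 mm tall; origin at the centre of its foot. Bystander close to the pail.
- tin: red tin can, 66 mm across, 95 mm tall; origin at the centre of its foot. Bystander close to the pail.
- shaker: glass salt shaker with a steel cap, 44 mm across, 74 mm tall; origin at the centre of its foot. Bystander close to the pail.
- spoon: steel spoon lying flat, about 200 mm long, under 30 mm high; x axis along the handle. Bystander close to the pail.
- pot: small open steel pot, 110 mm across, 100 mm tall; origin at the centre of its foot. Bystander to the left.
- mug: white mug, 80 mm across, 90 mm tall; origin at the centre of its foot. Bystander to the left.
- mallet: rubber-headed mallet lying down, about 240 mm long, head 60 mm thick; origin under the middle of its length. Bystander to the right; not needed.

How it is judged:
By the outcome, as a careful person would: the job done as asked, in the order asked, and still so for the second after the job is handed in, with the robot touching nothing.
It also fails if it takes over 50 s, if anything falls off the work surface, if the arm or the gripper's body presses on something with over 40 N, if the wrist force passes 120 N, or if a joint passes its speed limit or range.

ROBOT

A 6-joint arm with a two-finger parallel gripper is mounted at the origin on the work surface. World frame = base frame: x ahead of the robot, y to its left, z up, the work surface at z = 0. Lengths are in mm, angles in rad, forces in N, time in s.
With the tool pointing down it reaches from about 300 to 775 mm from the base axis. Payload 14.6 kg.
Tool frame: the origin (TCP) lies midway between the tips of the shut fingers; the grasp point (between the pads) lies 19 mm behind it (manip.grip_point_offset is the distance from the TCP to the grasp point, in mm); x points along the fingers, z is the direction in which the jaws open and shut, and the axes are right-handed (so a half turn about x gives the same grasp; the last joint's range is limited). The gripper opens to 94 mm and grips with 3 to 60 N. Pads are 16 mm wide; open, the fingers measure 119 mm over their backs; the gripper's body (75 mm by 177 mm) begins 78 mm behind the grasp point.
Start: joints at [-1.25, 0.3, 1.521, -0, 1.321, -0.067], TCP at [207.976, -509.151, 205.446] pointing down, gripper open.
Joint ranges: [-3.03, 3.03], [-0.79, 2.21], [0.23, 2.52], [-1.04, 4.18], [0, 3.07], [-2.55, 2.55]. Speed limits (rad/s): [2.22, 2.22, 2.57, 3.14, 3.14, 3.14].

INTERFACE

Orientations are given as [roll, pitch, yaw] about the fixed x, y, z axes, in that order (R = Rz(yaw) Ry(pitch) Rx(roll)).
In Python, from cell import manip, camera, calibration, order gives the robot as it stands.
- The arm moves only by the tool jog_arm, never from a script. Its arguments are lists of equal length, an entry for each row: "turn": the turn, a rotation vector about the tool's x, y, z in degrees, a list of three; "dp": the shift along the tool's x, y, z in cm, a list of three; "gripper": the closure, from 0 (fully open) to 1 (shut). In form: {"turn": [[ax, ay, az], ...], "dp": [[tx, ty, tz], ...], "gripper": [gripper, ...]}. A call has 1 to 8 rows; each row shifts and turns the pose as measured when the row begins, along the tool's axes as they then stand; what a row does not reach is not made up. A row lasts 1/8 s, in which the tool goes at most 62.5 mm and 10.7 degrees, less where a joint would pass 70% of its speed; a pose out of reach is approached as far as the arm can. A call is refused whole if a number of a shift passes 6.25 or a number of a turn 10.7, either way. A call with a gripper value outside its range is refused whole. The fingers move at their own pace and stop on an object; "grip_force" is the grip in N (left out, the last holds). Time passes only in rows, so rows that do not move let the fingers close. It gives the time, the measured TCP pose, the force and the opening at its end, in the units of the state.
- manip.read_state(): the state, without advancing time (a new reading comes with each control period).
- camera(name): name is "scene" or "top" or "wrist"; returns (picture, depth): 420x560x3 uint8, red, green, blue; 420x560 float32, mm along the optical axis (not along the pixel's ray), 0 where there is no reading.
- calibration(name): a dict with "K" (3x3 intrinsics, pixels), "world_from_camera" (4x4, takes a point from camera to world coordinates). Camera axes: x right, y down, z forward; pixel columns grow to the right and rows downward; lengths in mm; the calibration is good to about 2 mm. A picture is of the moment at which its call begins: read the wrist's pose just before it. calibration takes no time and is no camera call; for the wrist camera it gives the pose at the moment of the call.
- order.sign_off(): hands the job in, once; it reports no verdict.
The state is a dict: "clock": time; "joints": joint angles; "qd": joint speeds; "effort": joint torques, N m; "eef_pos": TCP position; "eef_rot": TCP orientation; "wrist_force": force on the tool from outside, world axes, zero at the start; "moment": the same for the moment, N m; "finger_gap": finger opening in mm.
Only numpy, scipy, OpenCV 4.12 (cv2) and the standard library are available. Lean on these libraries where they do the work, as an engineer would, in place of code of your own. Each camera call takes 0.05 s, during which the arm holds its last target.

## Working session

There is one attempt and no reset: what is moved stays moved. The work goes in short steps, Python scripts to look and compute and a tool call to move; the robot and the scene stay as the last step left them, time stands still between calls to the robot, and variables do not carry over. Pictures are saved under pics/ and viewed, and the job is handed in when it is done.

Besides the shell and the picture viewer there is one more tool, called by a JSON object that holds its "op" and its "data". jog_arm: Moves the arm, as the interface text tells. Its arguments: {"type":"object","properties":{"turn":{"type":"array","items":{"type":"array","items":{"type":"number"}}},"dp":{"type":"array","items":{"type":"array","items":{"type":"number"}}},"gripper":{"type":"array","items":{"type":"number"}},"grip_force":{"type":"number"}},"required":["turn","dp","gripper"]}

```bash
mkdir -p pics; ls; python3 - <<'E'
from cell import manip,camera,calibration
import cv2,numpy as np
s=manip.read_state(); print(s)
for n in ["top","scene"]:
    p,d=camera(n); c=calibration(n)
    cv2.imwrite(f"pics/{n}0.png",p[:,:,::-1]); np.savez(f"{n}0.npz",p=p,d=d,K=c["K"],T=c["world_from_camera"]); print(n,c)
E
```

```text
pics
{'clock': 0.0, 'joints': array([-1.24958639e+00,  3.00466639e-01,  1.52156622e+00, -1.39345016e-05,
        1.32068199e+00, -6.66048222e-02]), 'qd': array([ 0.00026717, -0.00011977,  0.0014917 , -0.00028688, -0.00173052,
        0.0017574 ]), 'effort': array([ 4.41848943e-04, -5.31808448e+01, -3.52735376e+01,  7.08719459e-02,
        2.44613987e-02, -8.55178951e-05]), 'eef_pos': array([ 207.90312888, -508.9193466 ,  204.89505926]), 'eef_rot': array([3.08701465, 1.56967405, 1.90403654]), 'wrist_force': array([-0.43913569, -0.01888441,  0.96834595]), 'moment': array([ 0.02267626, -0.00030801,  0.02677856]), 'finger_gap': 93.91923721773196}
top {'K': array([[478.40518244,   0.        , 275.18067109],
       [  0.        , 478.40518244, 211.5956694 ],
       [  0.        ,   0.        ,   1.        ]]), 'world_from_camera': array([[ 4.12392108e-03, -9.98848332e-01,  4.78017076e-02,
         4.97909190e+02],
       [-9.99991495e-01, -4.11691417e-03,  2.45036413e-04,
         1.60262213e+01],
       [-4.79586848e-05, -4.78023116e-02, -9.98856815e-01,
         1.35692638e+03],
       [ 0.00000000e+00,  0.00000000e+00,  0.00000000e+00,
         1.00000000e+00]])}
scene {'K': array([[494.11316875,   0.        , 274.74612137],
       [  0.        , 494.11316875, 214.6938413 ],
       [  0.        ,   0.        ,   1.        ]]), 'world_from_camera': array([[ 8.63520215e-01,  4.14156810e-01, -2.87762010e-01,
         9.05161892e+02],
       [ 5.04308807e-01, -7.11784159e-01,  4.88913017e-01,
        -6.07309166e+02],
       [-2.33778496e-03, -5.67307189e-01, -8.23502937e-01,
         1.09780773e+03],
       [ 0.00000000e+00,  0.00000000e+00,  0.00000000e+00,
         1.00000000e+00]])}
```

View pics/top0.png

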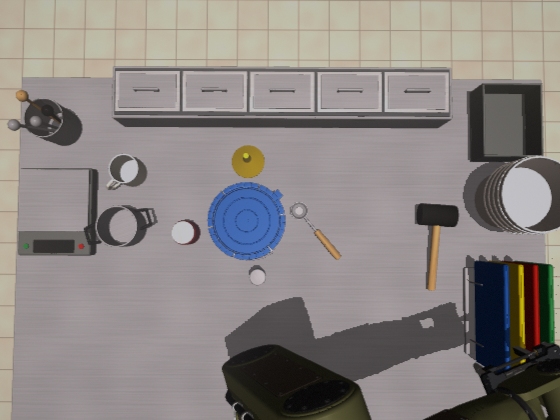

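View pics/scene0.png

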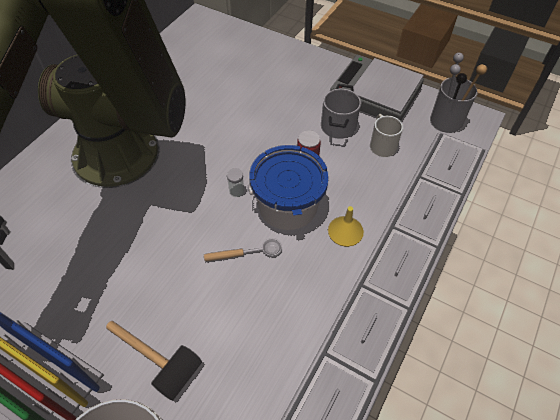

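The top view shows the pail at about (247,221) with the tab at about (278,195). The funnel is at (248,161), the tin at (185,232), the shaker at (257,275) and the spoon at (299,211). Next I'll measure these.

```bash
cat > h.py <<'E'
import numpy as np,cv2
def cloud(p,d,K,T):
    v,u=np.mgrid[:d.shape[0],:d.shape[1]]
    X=np.stack([(u-K[0,2])/K[0,0]*d,(v-K[1,2])/K[1,1]*d,d,np.ones_like(d)],-1)
    return (X@T.T)[...,:3]
def load(n):
    z=np.load(n); return z['p'],z['d'],cloud(z['p'],z['d'],z['K'],z['T'])
E
python3 - <<'E'
from h import *
from scipy.optimize import least_squares
for n in ["top0.npz","scene0.npz"]:
    p,d,W=load(n); h=cv2.cvtColor(p,cv2.COLOR_RGB2HSV)
    blue=(h[...,0]>100)&(h[...,0]<125)&(h[...,1]>120)&(d>0)&(W[...,2]>100)&(W[...,2]<160)&(abs(W[...,0]-490)<200)&(abs(W[...,1]-80)<160)
    P=W[blue]; print(n,len(P),np.percentile(P[:,2],[1,25,50,75,99]))
    c=np.median(P[:,:2],0)
    for _ in range(3):
        Q=P-[*c,0]; r=np.hypot(Q[:,0],Q[:,1]); a=np.arctan2(Q[:,1],Q[:,0])
        # outer edge: per angle 2deg max r
        b=np.floor((a+np.pi)/(2*np.pi)*90).astype(int)
        pts=np.array([P[b==k][np.argmax(r[b==k])] for k in range(90) if (b==k).any()])
        f=least_squares(lambda x:np.hypot(pts[:,0]-x[0],pts[:,1]-x[1])-x[2],[*c,99],loss='soft_l1',f_scale=1.)
        c=f.x[:2]
    print('fit',f.x)
    Q=P-[*c,0]; r=np.hypot(Q[:,0],Q[:,1]); a=np.degrees(np.arctan2(Q[:,1],Q[:,0]))
    t=r>104; print('tab',t.sum(),np.median(a[t]) if t.any() else '',P[t].mean(0))
    ring=(r>88)&(r<98)
    for k in range(-180,180,10):
        m=ring&(a>=k)&(a<k+10); print(k,m.sum(),round(float(np.median(P[m,2])),1) if m.any() else '',end=' | ')
    print(); m=(r<80); print('panel',np.median(P[m,2]))
    v=(d>0)&(abs(W[...,2])<15)
    table=v&(abs(W[...,0]-480)<200)&(abs(W[...,1]-80)<250); print('table',np.median(W[table][:,2]))
    # others
    o=(W[...,2]>8)&(d>0)&(abs(W[...,0]-490)<150)&(abs(W[...,1]-80)<190)
    rr=np.hypot(W[...,0]-c[0],W[...,1]-c[1]); o&=rr>112
    nl,l,st,ce=cv2.connectedComponentsWithStats(o.astype(np.uint8))
    for k in range(1,nl):
        if st[k,4]>40:
            q=W[l==k]; print('obj',st[k,4],np.round(q.min(0)),np.round(q.max(0)), np.round(np.median(q,0)))
E
python3 - <<'E'
import cv2
p=cv2.imread('pics/top0.png')[160:290,180:330]; cv2.imwrite('pics/topz.png',cv2.resize(p,None,fx=4.5,fy=4.5,interpolation=cv2.INTER_CUBIC))
E
```

```text
top0.npz 4532 [111.29914909 116.31928302 118.52933609 123.88148882 140.00627678]
fit [534.08448847  90.80879844  97.67268156]
tab 27 -49.85459865571519 [604.1630913    8.25900649 121.14567962]
-180 27 135.7 | -170 25 135.5 | -160 27 137.0 | -150 20 138.5 | -140 22 136.1 | -130 25 135.6 | -120 22 136.0 | -110 25 135.7 | -100 23 136.3 | -90 23 135.7 | -80 20 135.5 | -70 25 137.1 | -60 27 136.0 | -50 24 136.0 | -40 26 135.9 | -30 22 136.2 | -20 20 130.1 | -10 25 129.8 | 0 27 128.7 | 10 24 130.5 | 20 27 129.6 | 30 22 130.2 | 40 22 135.9 | 50 26 136.2 | 60 29 136.0 | 70 25 135.5 | 80 28 136.3 | 90 20 135.2 | 100 23 136.5 | 110 25 136.4 | 120 26 136.3 | 130 23 135.7 | 140 25 135.1 | 150 20 135.2 | 160 19 136.2 | 170 24 136.3 | 
panel 117.43974590200833
table -0.6573510848284059
obj 180 [ 483. -110.    8.] [590. -28.  23.] [547. -70.  13.]
obj 443 [472. 227.   8.] [536. 270. 101.] [504. 246.  92.]
obj 222 [366.  43.  13.] [406.  83.  80.] [387.  62.  73.]
scene0.npz 3755 [112.3793433  116.21920484 118.19666776 127.01091233 138.82776466]
fit [537.13080111  87.04676088  98.68087125]
tab 26 -49.63217172576001 [603.67052184  11.65934013 121.19829607]
-180 19 135.0 | -170 19 135.2 | -160 22 135.8 | -150 19 134.6 | -140 18 136.0 | -130 24 135.6 | -120 23 135.1 | -110 29 134.2 | -100 29 134.1 | -90 30 135.3 | -80 34 133.4 | -70 41 135.1 | -60 36 133.7 | -50 33 133.6 | -40 39 134.7 | -30 32 133.2 | -20 22 129.8 | -10 24 128.8 | 0 28 128.9 | 10 20 129.2 | 20 21 129.3 | 30 22 128.9 | 40 17 135.6 | 50 16 135.0 | 60 20 135.5 | 70 19 135.5 | 80 20 135.8 | 90 20 135.4 | 100 19 135.7 | 110 23 135.1 | 120 18 134.9 | 130 23 136.3 | 140 20 134.7 | 150 16 135.0 | 160 17 135.7 | 170 19 134.7 | 
panel 116.95242851689625
table -1.039028382238257
obj 331 [474. 226.  39.] [540. 270.  99.] [511. 249.  92.]
obj 370 [365.  38.   8.] [409.  82.  80.] [394.  52.  65.]
obj 178 [ 493. -110.    8.] [593. -27.  21.] [549. -69.  12.]
```

View pics/topz.png

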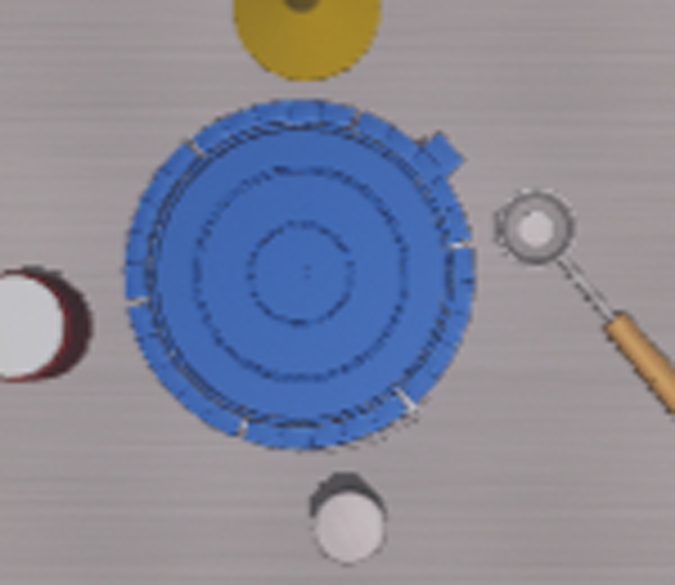

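Both cameras put the tab at about -50°. The centre is near (535.5, 89), rim0 and rim2 to rim5 stand at about 136, and rim1 (at +10°) is already shut at about 130. Next I'll work out the tool axes.

```bash
cat >> h.py <<'E'
from scipy.spatial.transform import Rotation as Ro
def plan(target,C=None):
    from cell import manip
    s=manip.read_state(); R=Ro.from_euler('xyz',s['eef_rot'])
    dw=np.array(target)-s['eef_pos']
    print('t',s['clock'],'pos',np.round(s['eef_pos'],1),'F',np.round(s['wrist_force'],1),'gap',s['finger_gap'])
    print('dworld',np.round(dw,1),'dtool cm',np.round(R.inv().apply(dw)/10,2))
    return s,R
E
python3 - <<'E'
from h import *
s,R=plan([535,89,330]); print(R.as_matrix().round(4))
E
```

```text
t 0.1 pos [ 207.9 -508.9  204.9] F [-0.2 -0.5 -0.7] gap 94.13255440781185
dworld [327.1 597.9 125.1] dtool cm [-12.46  52.89 -43.  ]
[[-3.000e-04  9.257e-01  3.781e-01]
 [ 1.000e-03  3.781e-01 -9.257e-01]
 [-1.000e+00  1.000e-04 -1.000e-03]]
```

{"op": "jog_arm", "data": {"turn": [[10,0,0],[10,0,0],[2.2,0,0],[0,0,0]], "dp": [[-4,0,0],[-4,0,0],[-4,0,0],[0,0,0]], "gripper": [1,1,1,1], "grip_force": 20}}

```text
clock: 0.6
eef_pos: [207.8, -508.5, 326.7]
eef_rot: [-2.804, 1.566, 1.896]
wrist_force: [0.2, 0.0, -0.0]
finger_gap: 57.5
```

```bash
python3 - <<'E'
from h import *
s,R=plan([535,89,330]); print(R.as_matrix().round(4))
E
```

```text
t 0.6 pos [ 207.8 -508.5  326.7] F [ 0.2  0.  -0. ] gap 57.46613932227335
dworld [327.2 597.5   3.3] dtool cm [ -0.1   31.99 -60.15]
[[-0.0016  0.9999 -0.0123]
 [ 0.0047 -0.0123 -0.9999]
 [-1.     -0.0017 -0.0047]]
```

{"op": "jog_arm", "data": {"turn": [[0,0,0],[0,0,0],[0,0,0],[0,0,0],[0,0,0],[0,0,0],[0,0,0],[0,0,0]], "dp": [[0,2.8,-5.2],[0,2.8,-5.2],[0,2.8,-5.2],[0,2.8,-5.2],[0,2.8,-5.2],[0,2.8,-5.2],[0,2.8,-5.2],[0,2.8,-5.2]], "gripper": [1,1,1,1,1,1,1,1]}}

```text
clock: 1.6
eef_pos: [439.1, -83.2, 318.8]
eef_rot: [-2.485, 1.552, 2.213]
wrist_force: [0.9, -1.2, -0.3]
finger_gap: 0.7
```

```bash
python3 - <<'E'
from h import *
s,R=plan([535,89,330]); print(R.as_matrix().round(4), s['joints'])
E
```

```text
t 1.6 pos [439.1 -83.2 318.8] F [ 0.9 -1.2 -0.3] gap 0.6637180518537698
dworld [ 95.9 172.2  11.2] dtool cm [ -0.97   9.33 -17.37]
[[-0.0114  0.9998 -0.0144]
 [ 0.0152 -0.0142 -0.9998]
 [-0.9998 -0.0116 -0.015 ]] [-0.27628337  0.00799277  1.59656737  0.01153542  1.55212365  1.30853761]
```

```bash
cat >> h.py <<'E'
Rd=Ro.from_matrix([[0,1,0],[0,0,-1],[-1,0,0]])
def turn(R): print('turn deg',np.degrees((R.inv()*Rd).as_rotvec()).round(2))
E
python3 - <<'E'
from h import *
from cell import camera,calibration
s,R=plan([535,89,330]); turn(R)
c=calibration("wrist"); p,d=camera("wrist"); print(c)
cv2.imwrite("pics/wrist0.png",p[:,:,::-1])
np.savez("wrist0.npz",p=p,d=d,K=c["K"],T=c["world_from_camera"])
E
```

```text
t 1.6 pos [439.1 -83.2 318.8] F [ 0.9 -1.2 -0.3] gap 0.6637180518537698
dworld [ 95.9 172.2  11.2] dtool cm [ -0.97   9.33 -17.37]
turn deg [-0.82 -0.87  0.66]
{'K': array([[359.19599746,   0.        , 284.83054562],
       [  0.        , 359.19599746, 209.52792213],
       [  0.        ,   0.        ,   1.        ]]), 'world_from_camera': array([[-1.50789657e-02, -9.56954989e-01, -2.89844396e-01,
         5.21270728e+02],
       [-9.99770101e-01,  1.00105448e-02,  1.89614092e-02,
        -8.77625595e+01],
       [-1.52437148e-02,  2.90063680e-01, -9.56885934e-01,
         4.97403958e+02],
       [ 0.00000000e+00,  0.00000000e+00,  0.00000000e+00,
         1.00000000e+00]])}
```

View pics/wrist0.png

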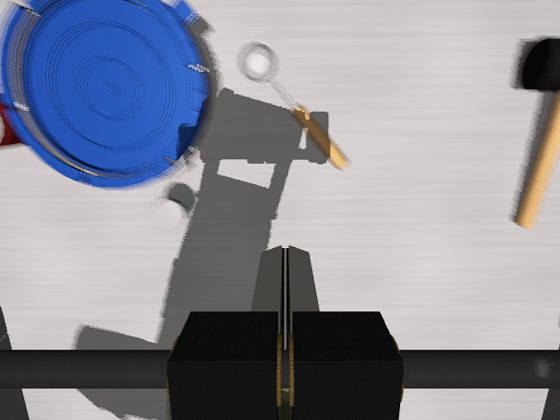

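The wrist view is blurred by motion, with the pail partly in view at (110,85). I'll move over and settle before taking another picture.

{"op": "jog_arm", "data": {"turn": [[-0.8,-0.9,0.7],[0,0,0],[0,0,0],[0,0,0],[0,0,0]], "dp": [[0,0,-5],[0,0,-5],[0,0,-4],[0,0,0],[0,0,0]], "gripper": [1,1,1,1,1]}}

```text
clock: 2.28
eef_pos: [439.7, 67.3, 312.9]
eef_rot: [-1.668, 1.562, 3.055]
wrist_force: [0.3, 0.2, -0.6]
finger_gap: 0.5
```

```bash
cat > w.py <<'E'
from h import *
from cell import camera,calibration
import sys
from scipy.optimize import least_squares
n=sys.argv[1]
s,R=plan([535,89,330]); turn(R)
c=calibration("wrist"); p,d=camera("wrist")
cv2.imwrite(f"pics/{n}.png",p[:,:,::-1])
np.savez(f"{n}.npz",p=p,d=d,K=c["K"],T=c["world_from_camera"])
p,d,W=load(f"{n}.npz"); h=cv2.cvtColor(p,cv2.COLOR_RGB2HSV)
v=(d>0)&(W[...,2]>122)&(W[...,2]<145)&(h[...,0]>100)&(h[...,0]<130)&(h[...,1]>120)
r=np.hypot(W[...,0]-535,W[...,1]-89); v&=(r<103)&(r>80)
P=W[v]
cc=np.array([535.,89.])
for lo in [0]:
    for _ in range(4):
        Q=P[:,:2]-cc; r=np.hypot(*Q.T); a=np.degrees(np.arctan2(Q[:,1],Q[:,0]))%360
        top=P[:,2]>127
        b=(a//3).astype(int); pts=[];pin=[]
        for k in range(120):
            m=(b==k)&top
            if m.sum()>3: pts.append(P[m][np.argmax(r[m])]);pin.append(P[m][np.argmin(r[m])])
        pts=np.array(pts);pin=np.array(pin)
        f=least_squares(lambda x:np.hypot(pts[:,0]-x[0],pts[:,1]-x[1])-x[2],[*cc,99],loss='soft_l1',f_scale=1.)
        g=least_squares(lambda x:np.hypot(pin[:,0]-x[0],pin[:,1]-x[1])-x[2],[*cc,87],loss='soft_l1',f_scale=1.)
        cc=f.x[:2]
print('outer',f.x,'inner',g.x,len(pts))
ring=(r>89)&(r<97)
for k in range(0,360,10):
    m=ring&(a>=k)&(a<k+10)&(P[:,2]>122); print(k,round(float(np.median(P[m,2])),1) if m.any() else '-',end=' | ')
E
python3 w.py wrist1
```

```text
t 2.275 pos [439.7  67.3 312.9] F [ 0.3  0.2 -0.6] gap 0.4997485739514988
dworld [95.3 21.7 17.1] dtool cm [-1.79  9.54 -2.08]
turn deg [ 0.57 -0.05  0.51]
outer [533.10020458  89.49053698  98.54427522] inner [532.9616833   89.81519192  84.25695649] 101
0 - | 10 - | 20 - | 30 131.3 | 40 137.2 | 50 137.4 | 60 137.3 | 70 137.2 | 80 137.2 | 90 137.4 | 100 137.4 | 110 137.3 | 120 137.2 | 130 137.4 | 140 137.3 | 150 137.2 | 160 137.4 | 170 137.5 | 180 137.1 | 190 137.3 | 200 137.3 | 210 137.2 | 220 137.3 | 230 137.3 | 240 137.3 | 250 137.2 | 260 137.3 | 270 137.3 | 280 137.4 | 290 137.3 | 300 137.3 | 310 137.3 | 320 137.5 | 330 - | 340 - | 350 - |
```

View pics/wrist1.png

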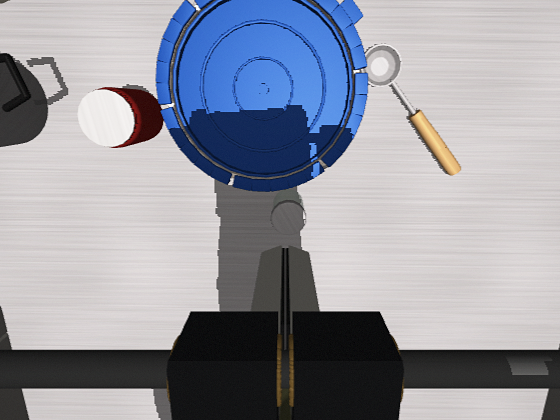

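The wrist picture is sharp: the pail is at (265,90), the tin at (120,117), the shaker at (288,215) and the spoon at (380,65). The section tops measure 137.3, as the task says they should, and the centre is about (533.5, 89.5). I'll start with rim4 at (442, 73).

{"op": "jog_arm", "data": {"turn": [[0.6,0,0.5],[0,0,0],[0,0,0],[0,0,0],[0,0,0]], "dp": [[5.4,0.2,-0.6],[5.4,0,0],[5.0,0,0],[0,0,0],[0,0,0]], "gripper": [1,1,1,1,1]}}

```text
clock: 2.95
eef_pos: [442.5, 68.9, 152.7]
eef_rot: [1.807, 1.568, 0.228]
wrist_force: [0.9, -0.2, 0.6]
finger_gap: 0.4
```

```bash
cat > t.py <<'E'
from h import *
import sys
k=int(sys.argv[1]); z=float(sys.argv[2]); C=np.array([533.7,89.5])
a=np.radians(-50+60*k)
s,R=plan([*(C+93*np.array([np.cos(a),np.sin(a)])),z]); turn(R)
E
python3 t.py 4 134
```

```text
t 2.95 pos [442.5  68.9 152.7] F [ 0.9 -0.2  0.6] gap 0.41411981860839364
dworld [ -0.4   4.5 -18.7] dtool cm [ 1.87 -0.05 -0.45]
turn deg [-0.45 -0.04 -0.18]
```

{"op": "jog_arm", "data": {"turn": [[0,0,0],[0,0,0],[0,0,0],[0,0,0],[0,0,0]], "dp": [[0.8,0,-0.4],[0.5,0,0],[0.3,0,0],[0.3,0,0],[0.2,0,0]], "gripper": [1,1,1,1,1]}}

```text
clock: 3.58
eef_pos: [444.4, 73.0, 134.4]
eef_rot: [1.703, 1.561, 0.124]
wrist_force: [1.0, -0.3, 1.1]
finger_gap: 0.7
```

```bash
python3 t.py 4 131
```

```text
t 3.575 pos [444.4  73.  134.4] F [ 1.  -0.3  1.1] gap 0.6590250058034133
dworld [-2.3  0.3 -3.4] dtool cm [ 0.34 -0.24 -0.03]
turn deg [-0.46 -0.07 -0.53]
```

{"op": "jog_arm", "data": {"turn": [[0,0,0],[0,0,0],[0,0,0]], "dp": [[0.2,-0.2,0],[0.2,0,0],[0.2,0,0]], "gripper": [1,1,1]}}

```text
clock: 3.95
eef_pos: [442.4, 73.0, 130.5]
eef_rot: [1.679, 1.561, 0.101]
wrist_force: [-17.7, -2.8, 40.8]
finger_gap: 0.7
```

```bash
python3 t.py 4 131
```

```text
t 3.95 pos [442.4  73.  130.5] F [-17.7  -2.8  40.8] gap 0.7306474487525793
dworld [-0.3  0.3  0.5] dtool cm [-0.05 -0.03 -0.03]
turn deg [-0.45 -0.06 -0.57]
```

Rim4 is at the bottom (131), and the arm is stiff: it read 41 N. I'll press more gently from here and line up before contact.

{"op": "jog_arm", "data": {"turn": [[0,0,0],[0,0,0],[-0.5,0,-0.5],[0,0,0]], "dp": [[-0.5,0,0],[-1.5,0,0],[-1.8,0,0],[0,0,0]], "gripper": [1,1,1,1]}}

```text
clock: 4.45
eef_pos: [442.3, 73.0, 171.2]
eef_rot: [1.995, 1.568, 0.425]
wrist_force: [0.3, 0.2, 0.3]
finger_gap: 0.7
```

```bash
python3 w.py wrist2;python3 t.py 3 150
```

```text
t 4.45 pos [442.3  73.  171.2] F [0.3 0.2 0.3] gap 0.7335483408363613
dworld [ 92.7  16.  158.8] dtool cm [-15.86   9.31  -1.61]
turn deg [ 0.06 -0.07 -0.15]
outer [533.04350355  89.6158074   98.6637244 ] inner [532.98410465  89.62744747  83.6612385 ] 82
0 - | 10 - | 20 - | 30 - | 40 - | 50 - | 60 137.4 | 70 137.3 | 80 137.3 | 90 137.3 | 100 137.3 | 110 137.4 | 120 137.4 | 130 137.3 | 140 137.3 | 150 137.3 | 160 131.3 | 170 131.3 | 180 131.3 | 190 131.3 | 200 131.3 | 210 131.3 | 220 137.4 | 230 137.2 | 240 137.3 | 250 137.3 | 260 137.4 | 270 137.2 | 280 137.3 | 290 137.3 | 300 - | 310 - | 320 - | 330 - | 340 - | 350 - | t 4.5 pos [441.9  73.  170.3] F [-0.9  1.2  0.2] gap 0.6460494209424247
dworld [ 32.1  87.8 -20.3] dtool cm [ 2.04  3.21 -8.77]
turn deg [ 0.05 -0.06 -0.07]
```

View pics/wrist2.png

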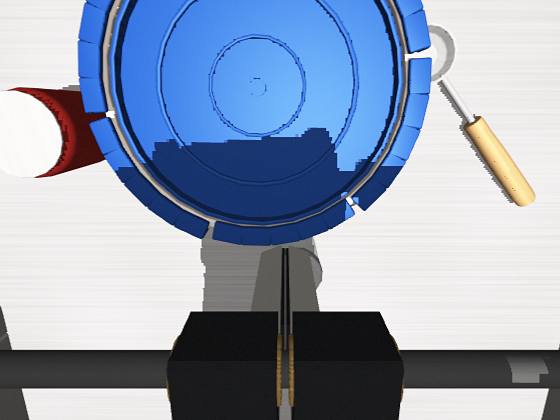

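Rim4 is shut at 131.3 and the pail has not moved. The picture shows the shut section along (160,210), the lower-left edge of the lid. Rim3 is next.

{"op": "jog_arm", "data": {"turn": [[0,0,0],[0,0,0],[0,0,0],[0,0,0],[0,0,0]], "dp": [[0,1.6,-4.4],[0,1.6,-4.4],[1,0,0],[0.5,0,0],[0,0,0]], "gripper": [1,1,1,1,1]}}

```text
clock: 5.12
eef_pos: [473.3, 161.9, 152.0]
eef_rot: [-1.509, 1.569, -3.082]
wrist_force: [-0.1, -0.1, -0.7]
finger_gap: 0.3
```

```bash
python3 t.py 3 132.3
```

```text
t 5.125 pos [473.3 161.9 152. ] F [-0.1 -0.1 -0.7] gap 0.34273484113002195
dworld [  0.6  -1.1 -19.7] dtool cm [1.97 0.06 0.11]
turn deg [-0.11  0.01  0.1 ]
```

{"op": "jog_arm", "data": {"turn": [[0,0,0],[0,0,0],[0,0,0],[0,0,0],[0,0,0],[0,0,0]], "dp": [[0.8,0,0.1],[0.5,0,0],[0.2,0,0],[0.2,0,0],[0.2,0,0],[0,0,0]], "gripper": [1,1,1,1,1,1]}}

```text
clock: 5.88
eef_pos: [473.4, 159.6, 132.4]
eef_rot: [-1.976, 1.57, 2.732]
wrist_force: [-1.0, -0.4, 0.0]
finger_gap: 0.5
```

```bash
python3 t.py 3 132.3
```

```text
t 5.875 pos [473.4 159.6 132.4] F [-1.  -0.4  0. ] gap 0.5041588417920116
dworld [ 0.5  1.2 -0.1] dtool cm [ 0.01  0.05 -0.12]
turn deg [-0.23 -0.02  0.04]
```

No force at 132.4, so rim3 has clicked away from the tip. On to rim2.

{"op": "jog_arm", "data": {"turn": [[0,0,0],[0,0,0],[0,0,0],[0,0,0],[0,0,0]], "dp": [[-1,0,0],[-1,0,0],[0,4.6,-0.9],[0,4.6,-0.8],[0,0,0]], "gripper": [1,1,1,1,1]}}

```text
clock: 6.5
eef_pos: [568.5, 176.8, 156.9]
eef_rot: [1.919, 1.568, 0.344]
wrist_force: [-0.5, -1.2, -0.5]
finger_gap: 0.5
```

```bash
python3 t.py 2 132.3
```

```text
t 6.5 pos [568.5 176.8 156.9] F [-0.5 -1.2 -0.5] gap 0.4530966063937659
dworld [ -3.    0.1 -24.6] dtool cm [ 2.46 -0.31 -0.  ]
turn deg [-0.21 -0.05 -0.15]
```

{"op": "jog_arm", "data": {"turn": [[0,0,0],[0,0,0],[0,0,0],[0,0,0],[0,0,0],[0,0,0],[0,0,0]], "dp": [[0.8,-0.3,0],[0.6,0,0],[0.4,0,0],[0.2,0,0],[0.2,0,0],[0.2,0,0],[0,0,0]], "gripper": [1,1,1,1,1,1,1]}}

```text
clock: 7.38
eef_pos: [563.7, 176.8, 132.9]
eef_rot: [1.9, 1.567, 0.326]
wrist_force: [-0.2, 0.5, -0.2]
finger_gap: 0.5
```

```bash
python3 t.py 2 132.3
```

```text
t 7.375 pos [563.7 176.8 132.9] F [-0.2  0.5 -0.2] gap 0.45006033671266604
dworld [ 1.9  0.1 -0.6] dtool cm [ 0.07  0.19 -0.01]
turn deg [-0.18 -0.07 -0.21]
```

{"op": "jog_arm", "data": {"turn": [[0,0,0],[0,0,0],[0,0,0],[0,0,0],[0,0,0],[0,0,0]], "dp": [[-1,0,0],[-1,0,0],[0,1,5.2],[0,1,5.2],[0,1,5.2],[0,0,0]], "gripper": [1,1,1,1,1,1]}}

```text
clock: 8.12
eef_pos: [594.8, 16.7, 158.1]
eef_rot: [1.723, 1.563, 0.151]
wrist_force: [-0.1, 0.0, 0.2]
finger_gap: 0.4
```

```bash
python3 t.py 0 132.3
```

```text
t 8.125 pos [594.8  16.7 158.1] F [-0.1  0.   0.2] gap 0.4240706217064335
dworld [ -1.3   1.6 -25.8] dtool cm [ 2.58 -0.16 -0.15]
turn deg [-0.07 -0.07 -0.45]
```

{"op": "jog_arm", "data": {"turn": [[0,0,0],[0,0,0],[0,0,0],[0,0,0],[0,0,0],[0,0,0],[0,0,0]], "dp": [[0.9,-0.1,-0.1],[0.7,0,0],[0.4,0,0],[0.2,0,0],[0.2,0,0],[0.2,0,0],[0,0,0]], "gripper": [1,1,1,1,1,1,1]}}

```text
clock: 9.0
eef_pos: [593.9, 20.9, 131.3]
eef_rot: [1.717, 1.562, 0.148]
wrist_force: [0.6, -0.2, 0.9]
finger_gap: 0.6
```

```bash
python3 t.py 0 132.3
```

```text
t 9.0 pos [593.9  20.9 131.3] F [ 0.6 -0.2  0.9] gap 0.6169981979646212
dworld [-0.4 -2.7  1. ] dtool cm [-0.1  -0.04  0.26]
turn deg [ 0.13 -0.07 -0.5 ]
```

Rim0 is at the bottom. Next is rim5 at about (502, 2).

{"op": "jog_arm", "data": {"turn": [[0,0,0],[0,0,0],[0,0,-0.5],[0,0,0],[0,0,0]], "dp": [[-1,0,0],[-1.4,0,0],[0,-4.5,0.9],[0,-4.5,0.9],[0,0,0]], "gripper": [1,1,1,1,1]}}

```text
clock: 9.62
eef_pos: [501.9, 2.3, 159.2]
eef_rot: [2.07, 1.568, 0.501]
wrist_force: [-0.5, -0.4, 0.7]
finger_gap: 0.3
```

```bash
python3 t.py 5 132.0
```

```text
t 9.625 pos [501.9   2.3 159.2] F [-0.5 -0.4  0.7] gap 0.2781954987228789
dworld [ -0.   -0.2 -27.2] dtool cm [ 2.72 -0.01  0.02]
turn deg [ 0.13 -0.08 -0.15]
```

{"op": "jog_arm", "data": {"turn": [[0,0,0],[0,0,0],[0,0,0],[0,0,0],[0,0,0],[0,0,0],[0,0,0]], "dp": [[1,0,0],[0.7,0,0],[0.4,0,0],[0.2,0,0],[0.2,0,0],[0.2,0,0],[0,0,0]], "gripper": [1,1,1,1,1,1,1]}}

```text
clock: 10.5
eef_pos: [504.4, 2.6, 131.2]
eef_rot: [1.859, 1.567, 0.291]
wrist_force: [-0.5, -1.3, 2.7]
finger_gap: 0.3
```

```bash
python3 t.py 5 132.0
```

```text
t 10.5 pos [504.4   2.6 131.2] F [-0.5 -1.3  2.7] gap 0.27960790630960264
dworld [-2.5 -0.5  0.8] dtool cm [-0.08 -0.25  0.05]
turn deg [ 0.16 -0.07 -0.23]
```

Now I'll lift, pull back and check every section.

{"op": "jog_arm", "data": {"turn": [[0,0,0],[0,0,0],[0,0,0],[0,0,0],[0,0,0],[0,0,0],[0,0,0]], "dp": [[-1,0,0],[-4,0,0],[-5,-3,-2],[-5,-4,-4],[-5,-4,0],[0,0,0],[0,0,0]], "gripper": [1,1,1,1,1,1,1]}}

```text
clock: 11.38
eef_pos: [399.6, 56.7, 328.1]
eef_rot: [1.932, 1.563, 0.364]
wrist_force: [0.3, 0.7, 0.2]
finger_gap: 0.6
```

```bash
python3 w.py wrist3; python3 - <<'E'
from h import *
from cell import camera,calibration
for n in ["top","scene"]:
    p,d=camera(n); c=calibration(n); cv2.imwrite(f"pics/{n}1.png",p[:,:,::-1])
    W=cloud(p,d,c["K"],c["world_from_camera"]); np.savez(f"{n}1.npz",p=p,d=d,K=c["K"],T=c["world_from_camera"])
    x=W[...,0]-534.5;y=W[...,1]-89.5;r=np.hypot(x,y);a=np.degrees(np.arctan2(y,x))%360
    print('\n',n)
    for k in range(0,360,10):
        m=(d>0)&(r>89)&(r<97)&(a>=k)&(a<k+10)&(W[...,2]>120)&(W[...,2]<150)
        print(k,round(float(np.median(W[...,2][m])),1) if m.any() else '-',end=' | ')
E
```

```text
t 11.375 pos [399.6  56.7 328.1] F [0.3 0.7 0.2] gap 0.6484507693889311
dworld [135.4  32.3   1.9] dtool cm [-0.08 13.55 -3.2 ]
turn deg [ 0.15 -0.16 -0.42]
outer [533.15299033  89.50266322  98.67035006] inner [533.10436021  89.81691715  84.3497635 ] 80
0 - | 10 - | 20 - | 30 - | 40 - | 50 - | 60 131.3 | 70 131.2 | 80 131.3 | 90 131.3 | 100 131.2 | 110 131.1 | 120 131.3 | 130 131.3 | 140 131.3 | 150 131.4 | 160 131.4 | 170 131.2 | 180 131.3 | 190 131.3 | 200 131.2 | 210 131.4 | 220 131.3 | 230 131.3 | 240 131.3 | 250 131.2 | 260 131.4 | 270 131.1 | 280 131.2 | 290 131.3 | 300 - | 310 - | 320 - | 330 - | 340 - | 350 - | 
 top
0 130.2 | 10 129.5 | 20 129.9 | 30 130.1 | 40 129.5 | 50 129.6 | 60 130.8 | 70 129.6 | 80 130.0 | 90 131.2 | 100 130.4 | 110 131.5 | 120 130.4 | 130 130.1 | 140 129.8 | 150 130.1 | 160 130.2 | 170 130.6 | 180 131.4 | 190 130.3 | 200 131.2 | 210 129.6 | 220 128.6 | 230 130.5 | 240 129.7 | 250 130.1 | 260 130.4 | 270 130.5 | 280 130.5 | 290 130.5 | 300 129.1 | 310 129.6 | 320 129.4 | 330 130.0 | 340 129.9 | 350 130.8 | 
 scene
0 129.5 | 10 129.0 | 20 129.8 | 30 130.1 | 40 129.0 | 50 129.3 | 60 129.7 | 70 129.4 | 80 129.3 | 90 129.8 | 100 129.5 | 110 128.2 | 120 130.6 | 130 129.1 | 140 130.3 | 150 129.1 | 160 129.0 | 170 130.8 | 180 129.0 | 190 129.8 | 200 130.8 | 210 129.3 | 220 129.2 | 230 129.2 | 240 129.2 | 250 129.4 | 260 130.6 | 270 129.0 | 280 129.7 | 290 128.5 | 300 129.8 | 310 130.2 | 320 130.3 | 330 130.3 | 340 129.4 | 350 130.5 |
```

View pics/wrist3.png

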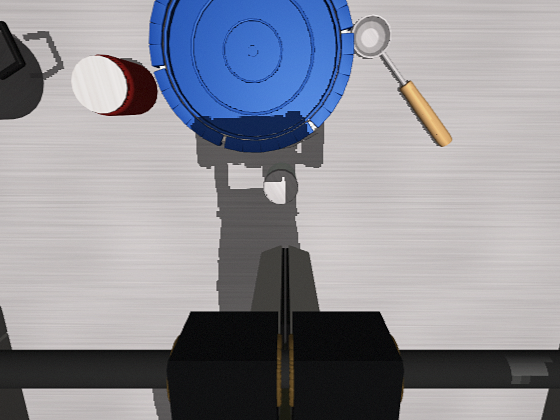

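View pics/scene1.png

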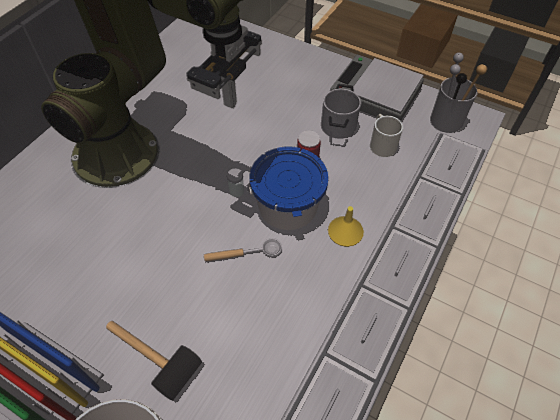

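All six sections measure down all the way round (about 131). The pail is still at (290,190) in the scene view, the bystanders are untouched, and the gripper is clear.

```bash
python3 -c "
from cell import order,manip
print(manip.read_state()['clock'],manip.read_state()['wrist_force']); print(order.sign_off())"
```

```text
11.525 [ 0.07515329  0.15394305 -0.72233692]
the job is handed in; nothing more can be done
None
```

All six rim sections of the lid are snapped down, and I handed the job in at 11.5 s. rim1 was already shut at the start, so I pressed rim4, rim3, rim2, rim0 and rim5 from above with the closed fingertips.

**Rim heights:** in the last check the top and scene cameras showed the whole rim down at about 129–131 mm. The wrist camera read 131.3 mm on the part it could see, from 60° to 300° in world angle, so rim1 and most of rim0 were checked only by the other two cameras.

**Pail and bystanders:** the pail centre stayed within about 0.1 mm across the three sharp wrist pictures. The other things on the bench looked unmoved, though I compared those only by eye. The gripper was clear and the wrist force near zero at hand-in.

**Issues:**
- The first press, on rim4, went slightly too deep. The wrist force read about 41 N down and 18 N sideways, well under the 120 N limit, and the pail did not move. The later presses read under 3 N at the end of each press.
- The cameras disagreed on the pail centre by up to 4 mm. I worked from about (534, 89.5), close to the wrist camera's value.

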